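# Dock the touch-up compressor and set its regulator

### The arm

A 6-joint arm with a two-finger parallel gripper is mounted at the origin on the work surface. World frame = base frame: x ahead of the robot, y to its left, z up, the work surface at z = 0. Lengths are in m, angles in rad, forces in N, time in s.
With the tool pointing down it reaches from about 0.3 to 0.85 m from the base axis. Payload 5.4 kg.
Tool frame: the origin (TCP) lies midway between the tips of the shut fingers; the grasp point (between the pads) lies 19 mm behind it; z points along the fingers, y is the line along which they close (so a half turn about z gives the same grasp; the last joint's range is limited). The gripper opens to 85 mm and grips with 20 to 120 N. Pads are 22 mm wide; open, the fingers measure 114 mm over their backs; the gripper's body (76 mm by 85 mm) begins 54 mm behind the grasp point. The pads swing forward as they close: fully open they stand 13 mm farther back than shut.
Start: joints at [-1.338, 0.158, 1.597, -0, 1.386, -0.21], TCP at [0.246, -0.52, 0.231] pointing down, gripper open.
Joint ranges: [-2.91, 2.91], [-0.94, 2.29], [0.18, 2.7], [-1.29, 4.43], [0.17, 2.64], [-3, 3]. Speed limits (rad/s): [2.57, 2.57, 3.14, 3.14, 3.14, 3.14].

### API

Orientations are given as a unit quaternion [w, x, y, z].
In Python, from station import bot, capture gives the robot as it stands.
- The arm moves only by the tool servo_tool, never from a script. Its argument "commands" is a list of rows, each a list of 7 numbers: the shift along the tool's x, y, z in cm, then the turn, a rotation vector about the tool's x, y, z in rad, then the finger opening in cm, from 0 to 8.54. In form: [[dx, dy, dz, ax, ay, az, jaw], ...]. A call has 1 to 10 rows; each row is the pose to reach, as a shift and turn from the pose commanded when the call began, along the tool's axes at that moment; what a row does not reach only later rows make up. A row lasts 1/8 s, in which the tool goes at most 62.5 mm and 10.7 degrees, less where a joint would pass 70% of its speed; a pose out of reach is approached as far as the arm can. A call with a gripper value outside its range is refused whole. The fingers move at their own pace and stop on an object; "newtons" is the grip in N (left out, the last holds). Time passes only in rows, so rows that repeat a pose let the fingers close. It gives the time, the measured TCP pose, the force, the opening and the grip force at its end, in the units of the state.
- bot.read_state(): the state, without advancing time (a new reading comes with each control period).
- capture(name): name is "side" or "top"; returns a dict with "image" (420x560x3 uint8, blue, green, red), "camera_matrix" (3x3 intrinsics, pixels), "k1" (the pictures are not rectified: a ray, as slopes to the right and down, at radius r is drawn at 1 + k1 r^2 times it, then the intrinsics apply), "extrinsics" (4x4, takes a point from camera to world coordinates). Camera axes: x right, y down, z forward; pixel columns grow to the right and rows downward; lengths in m; the calibration is good to about 2 mm. A picture is of the moment at which its call begins. There is no depth.
- bot.finish_job(): hands the job in; it is judged then, once.
The state is a dict: "time": time; "joint_pos": joint angles; "dq": joint speeds; "joint_efforts": joint torques, N m; "ee_pos": TCP position; "tcp_rot": TCP orientation; "force": force on the tool from outside, world axes, zero at the start; "torque": the same for the moment, N m; "gripper_width": finger opening in m; "grasp_force": force on a finger pad.
Only numpy, scipy, OpenCV 4.12 (cv2) and the standard library are available. Lean on these libraries where they do the work, as an engineer would, in place of code of your own. Each camera call takes 0.05 s, during which the arm holds its last target. There are 200 camera calls.

### The job

Get the little cordless compressor ready for touching up paint: carry it by its handle and set it down gently and squarely in its charging dock, contact end at the dock's contact post, without dropping it. Then pull its regulator knob up to unlock it, wind it up clockwise until the gauge needle points at the set-point marker on the rim, and push the knob fully back down to lock it there. Leave the other goods on the table where they are.

Things in the scene. Friction and masses are not known exactly. Their poses are not given: they have to be found in the camera images.
- compressor: Cordless mini compressor, loose: case 208 (x) by 98 (y) by 80 mm high, 0.87 to 0.98 kg, centre of mass about 12 mm to -x of the middle. Origin under the case's centre, z up. Along its top: handle at x = -22 mm, gauge at 28.5, regulator knob at 78. Its -x end has brass charging contacts. 5 mm to spare on every side in the dock.
- dock: Charging dock, fixed: black open tray, outside 228 (x) by 118 (y) mm, walls 5 mm thick, rim 30 mm high, flat floor 8 mm above its underside. Origin under its centre. A contact post (62 mm high) stands just outside its -x end. Docked, the compressor's x points along the dock's x, its origin 8 mm above the dock's.
- handle_grip (a point): Centre of the compressor's handle bar, which runs across the case (along its y): bar 20 mm wide, 20 mm high, 74 mm free between its posts, 38 mm free below it. This point is 128 mm above the case's underside.
- knob_grip (a point): On the regulator knob's vertical axis, 10 mm below the knob's flat rim (a cap domes 3 mm above that) and 108 mm above the case's underside when down; rises with it. Knob: black fluted cylinder, 38 mm across, 27.5 mm high to the rim, on a 10 mm collar on the case. Nothing else within 80 mm stands over 6 mm above the case's top.
- regulator_pull (a joint): Lift of the knob (m): 0 home and locked, 0.010 fully up; takes about 2 N, stays where left. Pulling on at the stop lifts that end of the compressor. Going down, splines must mesh: let go and press on the middle of its cap with 10 to 20 N, so it can turn itself up to 11 degrees into mesh; if it stays 4 mm up, turn it a little and press again.
- regulator_knob (a joint): Turn of the knob (rad), growing clockwise seen from above; about 0 to 0.5 at the start, at most 7. Free when pulled up over 5.5 mm (then about 0.01 N m, stays where left); when down, held by splines at multiples of 22.5 degrees (0, 0.393, 0.785, ...).
- gauge_center (a point): Centre of the round gauge, 54 mm across, lying flat on the case's top, dial up.
- needle_tip (a point): Tip of the gauge's black needle, 21 mm from gauge_center. It turns the same way as the knob, by a third of the knob's angle.
- set_marker (a point): Inner tip of the set-point marker, a short brass tab clipped on the gauge's rim, also 21 mm from gauge_center; fixed on the gauge, 0.5 to 1.1 rad clockwise of the needle at the start.
- paint_jar: Bystander: small round jar, 42 mm across, 58 mm high; origin under its centre.
- tail_lamp: Bystander: car tail lamp lying lens up, 170 (x) by 75 (y) by 47 mm; origin under its centre.
- hub_cap: Bystander: round wheel centre cap lying flat, 150 mm across, 30 mm high; origin under its centre.
There are look-alikes about, which are no part of the job. Leave any turquoise look-alike of the compressor alone.

How it is judged:
By the outcome, as a careful person would: the job done as asked, in the order asked, and still so for the second after the job is handed in, with the robot touching nothing.
It also fails if it takes over 59 s, if anything falls off the work surface, if the arm or the gripper's body presses on something with over 40 N, if the wrist force passes 120 N, or if a joint passes its speed limit or range.

## Working session

There is one attempt and no reset: what is moved stays moved. The work goes in short steps, Python scripts to look and compute and a tool call to move; the robot and the scene stay as the last step left them, time stands still between calls to the robot, and variables do not carry over. Pictures are saved under pics/ and viewed, at most 10 in all, crops included, and the job is handed in when it is done.

Besides the shell and the picture viewer there is one more tool, called after "Emit:" as a command line: name --pt "numbers of a row" for each row, then --argument value for the rest. servo_tool: Moves the arm, as the interface text tells. Its arguments: {"type":"object","properties":{"commands":{"type":"array"},"newtons":{"type":"number"}},"required":["commands"]}

```bash
ls; mkdir -p pics; cat > h.py <<'E'
import numpy as np, cv2, json
from scipy.spatial.transform import Rotation as R
from station import bot, capture
def ray(c,u,v):
    K=c["camera_matrix"];xd=(u-K[0,2])/K[0,0];yd=(v-K[1,2])/K[1,1]
    x,y=xd,yd
    for _ in range(20):
        f=1+c["k1"]*(x*x+y*y);x,y=xd/f,yd/f
    T=np.array(c["extrinsics"]);d=T[:3,:3]@[x,y,1];return T[:3,3],d
def onz(c,u,v,z):
    o,d=ray(c,u,v);return o+d*(z-o[2])/d[2]
def proj(c,p):
    T=np.array(c["extrinsics"]);q=T[:3,:3].T@(np.array(p)-T[:3,3]);x,y=q[:2]/q[2]
    f=1+c["k1"]*(x*x+y*y);K=c["camera_matrix"];return np.array([K[0,0]*x*f+K[0,2],K[1,1]*y*f+K[1,2]])
def tri(c1,p1,c2,p2):
    o1,d1=ray(c1,*p1);o2,d2=ray(c2,*p2)
    s=np.linalg.lstsq(np.c_[d1,-d2],o2-o1,rcond=None)[0]
    a,b=o1+s[0]*d1,o2+s[1]*d2;return (a+b)/2,np.linalg.norm(a-b)
def Rt():
    s=bot.read_state();q=s["tcp_rot"];return np.array(s["ee_pos"]),R.from_quat([q[1],q[2],q[3],q[0]]),s
def totool(dp):
    p,r,s=Rt();return r.inv().apply(dp)*100
E
python3 - <<'E'
from h import *
for n in("side","top"):
    c=capture(n);c["camera_matrix"]=np.array(c["camera_matrix"]);cv2.imwrite(f"pics/{n}0.png",c["image"])
    print(n,np.round(c["camera_matrix"],1).tolist(),c["k1"],np.round(c["extrinsics"],3).tolist())
p,r,s=Rt();print(p,np.round(r.as_matrix(),3).tolist(),s["time"],s["gripper_width"])
E
```

```text
pics
side [[473.8, 0.0, 290.2], [0.0, 473.8, 206.1], [0.0, 0.0, 1.0]] -0.0742299448334279 [[-0.988, -0.123, 0.097, 0.367], [-0.157, 0.741, -0.653, 0.867], [0.008, -0.661, -0.751, 1.004], [0.0, 0.0, 0.0, 1.0]]
top [[440.0, 0.0, 283.1], [0.0, 440.0, 213.2], [0.0, 0.0, 1.0]] -0.052433260979451786 [[-0.025, -0.991, 0.132, 0.355], [-1.0, 0.027, 0.011, 0.105], [-0.014, -0.132, -0.991, 1.15], [0.0, 0.0, 0.0, 1.0]]
[ 0.24624578 -0.51899907  0.23038237] [[0.904, 0.428, -0.0], [0.428, -0.904, 0.002], [0.0, -0.002, -1.0]] 0.1 0.0854429939850121
```

View pics/side0.png

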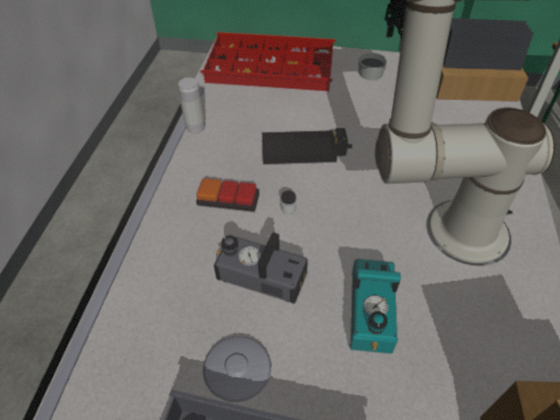

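View pics/top0.png

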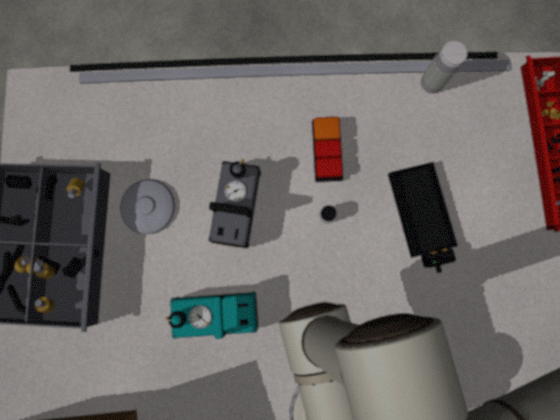

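The side view shows the grey compressor at about (261,268), knob (229,243), handle (269,255), with the dock at (303,147). In the top view the compressor is at (235,205) with its knob at (238,169). The dock is at (422,205), contact post at its lower end (437,258), and the turquoise look-alike is at (213,315).

```bash
python3 - <<'E'
from h import *
t=cv2.imread("pics/top0.png");s=cv2.imread("pics/side0.png")
f=lambda i,x,y,w,h,k:cv2.resize(i[y:y+h,x:x+w],None,fx=k,fy=k,interpolation=cv2.INTER_CUBIC)
g=lambda i:np.clip(i.astype(float)*1.8,0,255).astype(np.uint8)
a=f(t,200,155,72,97,4);b=f(t,382,158,84,120,3);c=f(s,205,225,110,80,4);d=f(s,255,115,105,60,4)
m=np.zeros((600,800,3),np.uint8)
for im,x,y in((a,0,0),(b,300,0)): m[y:y+im.shape[0],x:x+im.shape[1]]=im
d2=cv2.resize(d,None,fx=.57,fy=.57);m[390:390+d2.shape[0],0:d2.shape[1]]=d2
c2=cv2.resize(c,None,fx=.57,fy=.57);m[390:390+c2.shape[0],300:300+c2.shape[1]]=c2
cv2.imwrite("pics/crop0.png",g(m))
hsv=cv2.cvtColor(t,cv2.COLOR_BGR2HSV)
for n,(x,y,w,h) in dict(comp=(200,155,70,97),dock=(382,155,80,118)).items():
    k=(t[y:y+h,x:x+w].max(2)<(88 if n=="comp" else 60)).astype(np.uint8)
    k=cv2.morphologyEx(k,cv2.MORPH_CLOSE,np.ones((5,5)))
    cs=max(cv2.findContours(k,cv2.RETR_EXTERNAL,cv2.CHAIN_APPROX_NONE)[0],key=cv2.contourArea)+np.array([x,y])
    r=cv2.minAreaRect(cs);print(n,r,np.round(cv2.boxPoints(r),1).tolist())
    c=capture("top") if n=="comp" else c
    for z in((.08,) if n=="comp" else (.03,)):
        P=np.array([onz(c,*q,z)[:2] for q in cv2.boxPoints(r)]);print(z,P.round(4).tolist(),np.linalg.norm(np.diff(P,axis=0),axis=1))
E
```

```text
comp ((232.85250854492188, 203.08026123046875), (46.45272445678711, 84.33363342285156), 9.323592185974121) [[203.10000610351562, 240.89999389648438], [216.8000030517578, 157.6999969482422], [262.6000061035156, 165.1999969482422], [248.89999389648438, 248.5]]
0.08 [[0.4349, 0.3135], [0.6427, 0.2789], [0.6199, 0.1643], [0.4137, 0.2015]] [0.2107149  0.11688838 0.20958768]
dock ((425.383544921875, 219.51258850097656), (109.50827026367188, 47.685977935791016), 74.35775756835938) [[387.70001220703125, 173.1999969482422], [433.6000061035156, 160.39999389648438], [463.1000061035156, 265.79998779296875], [417.20001220703125, 278.70001220703125]]
0.03 [[0.602, -0.1577], [0.6333, -0.2804], [0.3574, -0.3366], [0.3287, -0.2173]] [0.12654619 0.28149709 0.1227473 ]
```

View pics/crop0.png

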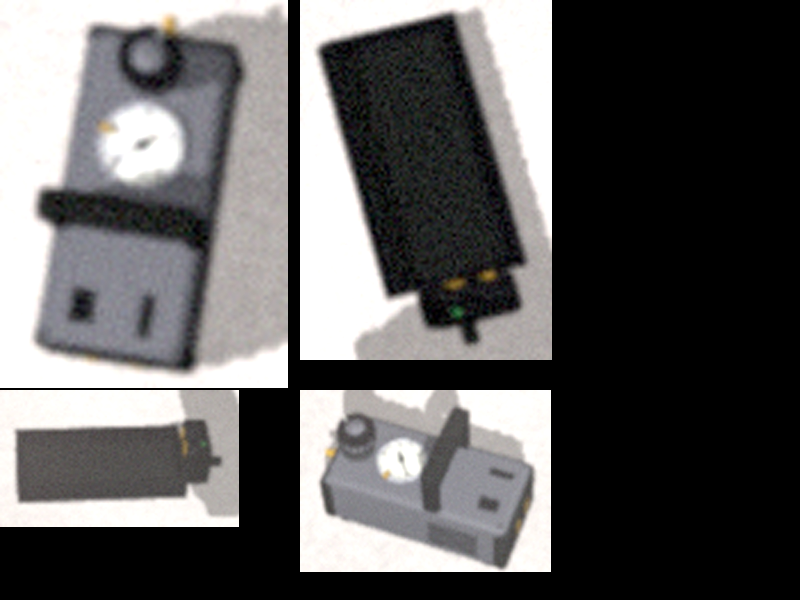

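The crop shows the compressor's cap at about top px (238,169), gauge (235.5,191) and handle (231,208.5). The dock's rim corners are near (389,173), (435,162), (457,246) and (411,257). I'll refine the edges with sub-pixel line fits and triangulate.

```bash
cat >> h.py <<'E'
from scipy.ndimage import map_coordinates
def edge(img,a,b,w=5):
    "refine the line a-b to the strongest gradient across it; returns point, direction"
    g=cv2.GaussianBlur(img.max(2).astype(float),(0,0),.8);a,b=np.array(a,float),np.array(b,float)
    d=(b-a)/np.linalg.norm(b-a);n=np.array([-d[1],d[0]]);o=np.arange(-w,w+.01,.25);P=[]
    for t in np.linspace(.12,.88,40):
        q=a+t*(b-a)+o[:,None]*n;v=np.abs(np.gradient(map_coordinates(g,[q[:,1],q[:,0]],order=1)))
        P.append(a+t*(b-a)+n*o[v.argmax()])
    l=cv2.fitLine(np.float32(P),cv2.DIST_HUBER,0,.01,.01).ravel();return l[2:],l[:2]
def meet(l,m):
    s=np.linalg.solve(np.c_[l[1],-m[1]],m[0]-l[0]);return l[0]+s[0]*l[1]
def corners(img,C,w=5):
    L=[edge(img,C[i],C[(i+1)%4],w) for i in range(4)];return [meet(L[i-1],L[i]) for i in range(4)]
E
python3 - <<'E'
from h import *
T=capture("top");S=capture("side")
# order: +x+y, +x-y, -x-y, -x+y
tc=corners(T["image"],[(389.3,173.3),(434.7,162),(457,246.3),(411.3,257.3)],4)
sc=corners(S["image"],[(262.5,163),(262.5,132.5),(337,131),(337,161)],3)
print("top",np.round(tc,1).tolist(),"side",np.round(sc,1).tolist())
for i in(1,2): print("rim corner",tri(T,tc[i],S,sc[i]))
z=[.03,.03,.03,.03];print("rim",[onz(T,*q,.03)[:2].round(4).tolist() for q in tc]);print("base",[onz(T,*q,0)[:2].round(4).tolist() for q in tc])
print("side rim",[onz(S,*q,.03)[:2].round(4).tolist() for q in sc]);print("base",[onz(S,*q,0)[:2].round(4).tolist() for q in sc])
k=onz(T,238,168.8,.12);g=onz(T,235.5,190.8,.085);h=onz(T,230.8,208.4,.138)
print("top k,g,h",k,g,h)
sx=lambda u,v:(205+(u-300)/2.28,225+(v-390)/2.28)
for n,a,b in(("knob",(238,168.8),sx(355,431)),("gauge",(235.5,190.8),sx(402,460)),("handle",(230.8,208.4),sx(447,452))):print(n,tri(T,a,S,b))
tl=[(223,162),(260,167),(247.5,246),(209.5,241)]
c=corners(T["image"],tl,3);P=[onz(T,*q,.08)[:2] for q in c];print("case",np.round(c,1).tolist(),np.round(P,4).tolist())
E
```

```text
top [[387.29998779296875, 172.6999969482422], [432.6000061035156, 161.5], [457.3999938964844, 246.10000610351562], [410.6000061035156, 257.1000061035156]] side [[261.8999938964844, 164.0], [261.0, 131.89999389648438], [334.3999938964844, 130.0], [337.1000061035156, 161.39999389648438]]
rim corner (array([ 0.63274566, -0.27836033,  0.02758105]), np.float64(0.00386524190128902))
rim corner (array([ 0.40619395, -0.32627559,  0.02856678]), np.float64(0.003261685635436369))
rim [[0.6035, -0.1569], [0.6302, -0.2775], [0.4078, -0.3258], [0.3834, -0.204]]
base [[0.6101, -0.1639], [0.6375, -0.2877], [0.4092, -0.3373], [0.3841, -0.2122]]
side rim [[0.6024, -0.1315], [0.6341, -0.276], [0.4045, -0.3244], [0.3827, -0.1796]]
base [[0.6096, -0.1623], [0.6423, -0.3112], [0.4057, -0.3611], [0.3832, -0.2118]]
top k,g,h [0.60301916 0.22130643 0.12      ] [0.55611416 0.23205462 0.085     ] [0.50476592 0.23714767 0.138     ]
knob (array([0.60731093, 0.22305827, 0.10484617]), np.float64(0.0012600840193883463))
gauge (array([0.55742158, 0.2328414 , 0.07844241]), np.float64(0.00013950772548325608))
handle (array([0.50779947, 0.24023689, 0.11427118]), np.float64(0.0009326873469789629))
case [[222.1999969482422, 159.8000030517578], [260.79998779296875, 165.6999969482422], [247.60000610351562, 248.1999969482422], [207.6999969482422, 241.89999389648438]] [[0.637, 0.2653], [0.6188, 0.1689], [0.4143, 0.2048], [0.4322, 0.3022]]
```

Compressor: centre (0.5256, 0.2353), yaw -10.1°, measuring 207.7 x 98 mm, and the knob, gauge and handle offsets agree. Dock: centre (0.508, -0.245), yaw 12.0°, sizes agree. Now I'll move towards the handle.

Emit:
servo_tool --pt "5 -5 0 0 0 -0.1 8.5" --pt "10 -10 0 0 0 -0.2 8.5" --pt "14 -14.5 0 0 0 -0.35 8.5" --pt "18 -18.5 0 0 0 -0.5 8.5" --pt "22 -22.5 0 0 0 -0.65 8.5" --pt "26 -26.5 0 0 0 -0.8 8.5" --pt "30 -31 0 0 0 -0.953 8.5" --pt "34 -35 0 0 0 -0.953 8.5" --pt "38 -39 0 0 0 -0.953 8.5" --pt "42 -43 0 0 0 -0.953 8.5"

```text
time: 1.5
ee_pos: [0.442, 0.0509, 0.2315]
tcp_rot: [0.0, 0.766, 0.643, 0.0]
force: [0.8, -1.0, -0.4]
gripper_width: 0.0853
grasp_force: 0.0
```

```bash
cat >> h.py <<'E'
def go(x,y,z,yaw=None,tilt=True):
    "tool-axis shift (cm) and rotvec to bring TCP to x,y,z with tool y at yaw (deg), pointing down"
    p,r,s=Rt();d=r.inv().apply(np.array([x,y,z])-p)*100
    yv=r.apply([0,1,0]);y0=np.degrees(np.arctan2(yv[1],yv[0]));yaw=y0 if yaw is None else yaw
    c,sn=np.cos(np.radians(yaw)),np.sin(np.radians(yaw));G=R.from_matrix(np.array([[-sn,c,0],[c,sn,0],[0,0,-1]]).T) if 0 else R.from_matrix(np.c_[[-sn,c,0],[c,sn,0],[0,0,-1]])
    rv=(r.inv()*G).as_rotvec()
    print("t",round(s["time"],2),"p",p.round(4),"yaw",round(y0,2),"F",np.round(s["force"],1),"w",round(s["gripper_width"],4),"gf",round(s["grasp_force"],1),"j",np.round(s["joint_pos"],2));print("shift cm",d.round(2),"rot",rv.round(3))
E
python3 -c "
from h import *
go(.5045,.238,.18,-10.1)"
```

```text
t 1.5 p [0.442  0.0509 0.2315] yaw -10.02 F [ 0.8 -1.  -0.4] w 0.0853 gf 0.0 j [-0.16 -0.19  1.94 -0.    1.39  0.02]
shift cm [19.52  2.9   5.15] rot [0.001 0.    0.001]
```

Emit:
servo_tool --pt "5 0.7 0 0 0 0 8.5" --pt "10 1.5 0 0 0 0 8.5" --pt "15 2.2 0 0 0 0 8.5" --pt "19.5 2.9 2 0 0 0 8.5" --pt "19.5 2.9 5.2 0 0 0 8.5" --pt "19.5 2.9 8 0 0 0 8.5" --pt "19.5 2.9 8 0 0 0 8.5"

```text
time: 2.38
ee_pos: [0.502, 0.2356, 0.1487]
tcp_rot: [-0.001, 0.766, 0.643, -0.003]
force: [-0.2, 0.0, 0.9]
gripper_width: 0.0852
grasp_force: 0.0
```

```bash
python3 - <<'E'
from h import *
go(.5045,.238,.109,-10.1)
T=capture("top");S=capture("side")
f=lambda i,x,y,w,h,k:cv2.resize(i[y:y+h,x:x+w],None,fx=k,fy=k,interpolation=cv2.INTER_CUBIC)
m=np.hstack([f(T["image"],190,145,100,120,4),f(S["image"],200,180,100,120,4)])
cv2.imwrite("pics/grip.png",m)
E
```

```text
t 2.38 p [0.502  0.2356 0.1487] yaw -10.01 F [-0.2  0.   0.9] w 0.0852 gf 0.0 j [ 0.22  0.19  1.73 -0.    1.23  0.4 ]
shift cm [0.29 0.22 3.97] rot [-0.005  0.002  0.002]
```

View pics/grip.png

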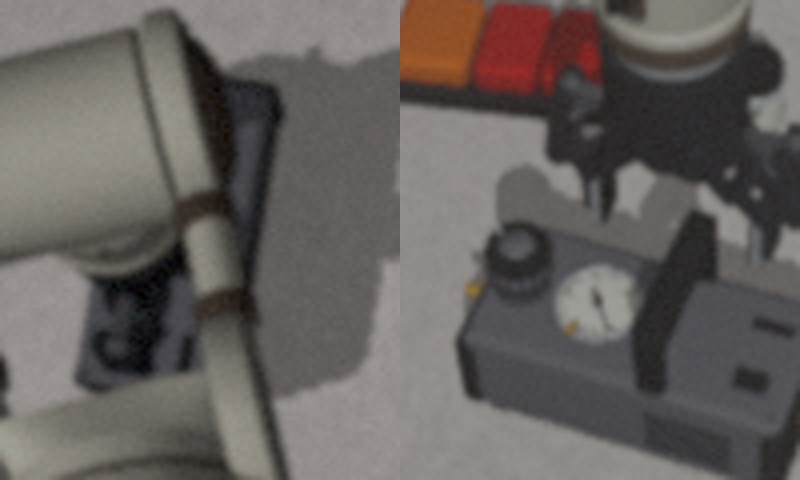

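The side view shows the fingers straddling the handle bar at about side px (369,253), with the knob and gauge clear. Descending now.

Emit:
servo_tool --pt "0 0 2 0 0 0 8.5" --pt "0 0 3.9 0 0 0 8.5" --pt "0 0 3.9 0 0 0 8.5" --pt "0 0 3.9 0 0 0 8.5"

```text
time: 2.98
ee_pos: [0.5047, 0.236, 0.1131]
tcp_rot: [0.0, 0.766, 0.643, 0.001]
force: [-0.5, -0.4, -0.1]
gripper_width: 0.0849
grasp_force: 0.0
```

```bash
python3 -c "
from h import *
go(.5045,.238,.109,-10.1)"
```

```text
t 2.98 p [0.5047 0.236  0.1131] yaw -10.03 F [-0.5 -0.4 -0.1] w 0.0849 gf 0.0 j [0.22 0.23 1.76 0.   1.15 0.4 ]
shift cm [ 0.2  -0.05  0.41] rot [ 0.001 -0.     0.001]
```

Emit:
servo_tool --pt "0.2 0 0.4 0 0 0 8" --pt "0.2 0 0.4 0 0 0 5" --pt "0.2 0 0.4 0 0 0 3" --pt "0.2 0 0.4 0 0 0 1" --pt "0.2 0 0.4 0 0 0 1" --pt "0.2 0 0.4 0 0 0 0.5" --pt "0.2 0 0.4 0 0 0 0.5" --pt "0.2 0 0.4 0 0 0 0.5" --newtons 70

```text
time: 3.98
ee_pos: [0.5052, 0.2378, 0.1087]
tcp_rot: [0.001, 0.766, 0.643, 0.001]
force: [5.2, -1.5, 1.2]
gripper_width: 0.0189
grasp_force: 71.4
```

Emit:
servo_tool --pt "0 0 -0.3 0 0 0 0.5" --pt "0 0 -0.8 0 0 0 0.5" --pt "0 0 -1.6 0 0 0 0.5" --pt "0 0 -3.2 0 0 0 0.5" --pt "0 0 -5 0 0 0 0.5" --pt "0 0 -7 0 0 0 0.5" --pt "0 0 -9 0 0 0 0.5" --pt "0 0 -10.5 0 0 0 0.5" --pt "0 0 -11 0 0 0 0.5" --pt "0 0 -11 0 0 0 0.5"

```text
time: 5.22
ee_pos: [0.5044, 0.2379, 0.2184]
tcp_rot: [0.0, 0.766, 0.643, 0.0]
force: [0.1, 0.9, -9.0]
gripper_width: 0.0189
grasp_force: 70.1
```

```bash
python3 - <<'E'
from h import *
go(.4865,-.2496,.219,12.0)
S=capture("side");cv2.imwrite("pics/lift.png",cv2.resize(S["image"][90:320,160:420],None,fx=2.5,fy=2.5))
print(Rt()[2]["torque"])
E
```

```text
t 5.22 p [0.5044 0.2379 0.2184] yaw -10.03 F [ 0.1  0.9 -9. ] w 0.0189 gf 70.1 j [0.22 0.12 1.66 0.   1.36 0.4 ]
shift cm [-48.32   6.72  -0.06] rot [ 0.    -0.    -0.384]
[-0.07581054  0.1525306   0.004858  ]
```

View pics/lift.png

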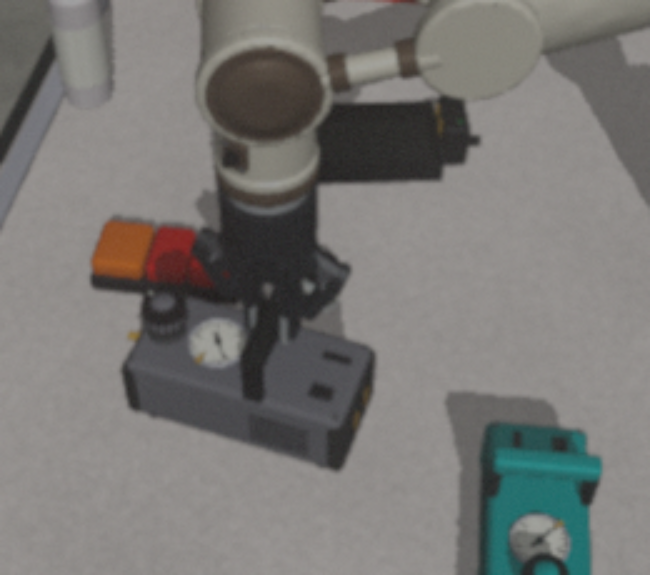

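The lift is level, with the handle held at picture px (262,340) and the case clear of the table. Carrying to the dock.

Emit:
servo_tool --pt "-1 0.1 0 0 0 0 0.5" --pt "-3 0.4 0 0 0 -0.02 0.5" --pt "-6 0.8 0 0 0 -0.05 0.5" --pt "-9.5 1.3 0 0 0 -0.08 0.5" --pt "-13 1.8 0 0 0 -0.11 0.5" --pt "-16.5 2.3 0 0 0 -0.14 0.5" --pt "-20 2.8 0 0 0 -0.17 0.5" --pt "-23.5 3.3 0 0 0 -0.2 0.5" --pt "-27 3.8 0 0 0 -0.23 0.5" --pt "-30.5 4.2 0 0 0 -0.26 0.5"

```text
time: 6.52
ee_pos: [0.4919, -0.0714, 0.2178]
tcp_rot: [-0.0, 0.676, 0.737, -0.0]
force: [0.8, 0.5, -8.7]
gripper_width: 0.0189
grasp_force: 70.1
```

```bash
python3 -c "
from h import *
go(.4865,-.2496,.219,12.0)"
```

```text
t 6.53 p [ 0.4919 -0.0714  0.2178] yaw 4.9 F [ 0.8  0.5 -8.7] w 0.0189 gf 70.1 j [-0.39 -0.03  1.83 -0.    1.35 -0.47]
shift cm [-17.71  -2.06  -0.12] rot [-0.001  0.    -0.124]
```

Emit:
servo_tool --pt "-3.5 -0.4 0 0 0 -0.03 0.5" --pt "-7 -0.8 0 0 0 -0.06 0.5" --pt "-10.5 -1.2 0 0 0 -0.09 0.5" --pt "-13.5 -1.6 0 0 0 -0.12 0.5" --pt "-16 -1.9 0 0 0 -0.124 0.5" --pt "-17.3 -2.05 0 0 0 -0.124 0.5" --pt "-17.7 -2.05 0 0 0 -0.124 0.5" --pt "-17.7 -2.05 0 0 0 -0.124 0.5" --pt "-17.7 -2.05 0 0 0 -0.124 0.5"

```text
time: 7.65
ee_pos: [0.4874, -0.2469, 0.2182]
tcp_rot: [-0.0, 0.629, 0.777, 0.0]
force: [-0.2, 0.9, -8.8]
gripper_width: 0.0189
grasp_force: 70.1
```

```bash
python3 - <<'E'
from h import *
go(.4865,-.2496,.219,12.0)
S=capture("side");T=capture("top")
p=Rt()[0];a=np.radians(12);X=np.array([np.cos(a),np.sin(a),0]);Y=np.array([-X[1],X[0],0]);o=p+[0,0,-.109]+.022*X
for n,c in(("side",S),("top",T)):
    im=c["image"].copy();cv2.imwrite(f"pics/raw_{n}.png",im)
    k=4;x0,y0,w,h=((225,40,150,150) if n=="side" else (370,120,120,150))
    im=cv2.resize(im[y0:y0+h,x0:x0+w],None,fx=k,fy=k,interpolation=cv2.INTER_CUBIC)
    print(n,[(i,j,zz,((proj(c,o+i*.104*X+j*.049*Y+[0,0,zz])).round(1)).tolist()) for zz in(0,.08) for i,j in((1,1),(1,-1),(-1,-1),(-1,1))])
    print("knob",proj(c,o+.078*X+[0,0,.12]),"gauge",proj(c,o+.0285*X+[0,0,.085]))
    if n=="side": A=im
    else: B=im
m=np.hstack([A[:600],B[:,:].copy()]) if 0 else np.hstack([cv2.resize(A,(440,440)),cv2.resize(B,(352,440))])
cv2.imwrite("pics/over.png",np.clip(m*1.5,0,255).astype(np.uint8))
E
```

```text
t 7.65 p [ 0.4874 -0.2469  0.2182] yaw 12.03 F [-0.2  0.9 -8.8] w 0.0189 gf 70.1 j [-0.69  0.09  1.69  0.    1.35 -0.9 ]
shift cm [-0.24 -0.14 -0.08] rot [-0.    -0.001  0.001]
side [(1, 1, 0, [264.4, 134.5]), (1, -1, 0, [263.9, 113.6]), (-1, -1, 0, [331.8, 111.9]), (-1, 1, 0, [335.5, 132.6]), (1, 1, 0.08, [263.4, 112.3]), (1, -1, 0.08, [263.0, 91.7]), (-1, -1, 0.08, [333.8, 90.0]), (-1, 1, 0.08, [337.8, 110.5])]
knob [272.04226129  89.74680839] gauge [289.65028323  99.61855249]
top [(1, 1, 0, [401.2, 166.4]), (1, -1, 0, [439.8, 157.3]), (-1, -1, 0, [464.0, 240.3]), (-1, 1, 0, [424.6, 250.1]), (1, 1, 0.08, [410.1, 158.0]), (1, -1, 0.08, [451.7, 148.2]), (-1, -1, 0.08, [478.2, 237.7]), (-1, 1, 0.08, [435.7, 248.3])]
knob [440.20244735 159.55030917] gauge [441.12475396 184.69773075]
```

View pics/over.png

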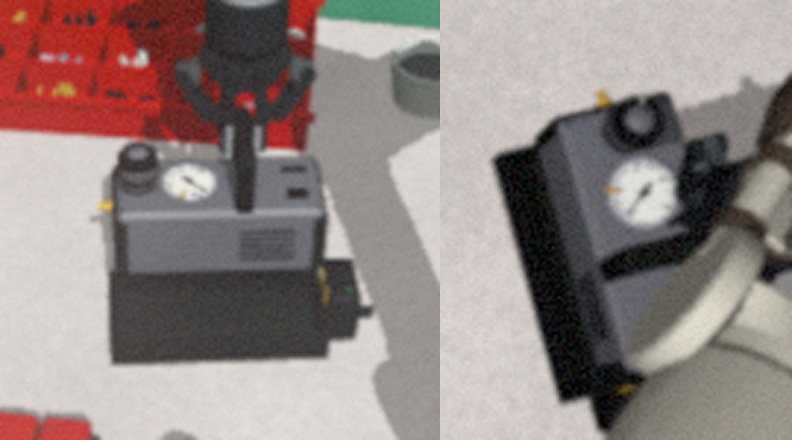

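Case hangs over the dock: gauge at side px (289.8,102) and top px (439.2,185.5). That is a few pixels towards +y of the prediction, so I'll triangulate.

```bash
python3 - <<'E'
from h import *
S=capture("side");T=capture("top")
def gauge(c,u,v,r):
    i=c["image"];x,y=int(u-r),int(v-r);g=i[y:y+2*r,x:x+2*r].min(2);k=(g>110).astype(np.uint8)
    k=cv2.morphologyEx(k,cv2.MORPH_CLOSE,np.ones((5,5)))
    n,l,st,ce=cv2.connectedComponentsWithStats(k);j=l[r,r] or 1+st[1:,4].argmax();
    cs=max(cv2.findContours((l==j).astype(np.uint8),0,2)[0],key=cv2.contourArea);e=cv2.fitEllipse(cs);print(st[j],e[1]);return np.array(e[0])+[x,y]
gs=gauge(S,289.8,102,11);gt=gauge(T,439.2,185.5,13);print(gs,gt)
P,e=tri(T,gt,S,gs);print("gauge",P,e)
K,e=tri(T,(437.5,161.6),S,(272.4,92.8));print("knob",K,e)
p=Rt()[0];a=np.radians(12);X=np.array([np.cos(a),np.sin(a)]);Y=np.array([-X[1],X[0]])
for n,Q,x in(("g",P,.0285),("k",K,.078)):
    o=Q[:2]-x*X;print(n,"origin",o,"rel TCP handle along X,Y mm",(o-.0-(p[:2]+.022*X))@np.c_[X,Y]*1e3,"to dock X,Y mm",(np.array([.508,-.245])-o)@np.c_[X,Y]*1e3)
print("heights: gauge at same lift expected",.085+p[2]-.109)
E
```

```text
[  3   0  19  17 183] (13.472436904907227, 17.723209381103516)
[  3   3  23  23 401] (21.053850173950195, 23.155433654785156)
[289.34442806 100.99054146] [439.77213383 185.77747726]
gauge [ 0.53627587 -0.23479425  0.19065387] 0.0022213799979062037
knob [ 0.58325071 -0.22291576  0.22156289] 0.0009666909142470779
g origin [ 0.50839866 -0.24071974] rel TCP handle along X,Y mm [-0.07316426  2.15134442] to dock X,Y mm [-1.27986587 -4.10384189]
k origin [ 0.5069552  -0.23913288] rel TCP handle along X,Y mm [-1.15515678  4.00364203] to dock X,Y mm [-0.19787335 -5.95613949]
heights: gauge at same lift expected 0.19432308914500196
```

Emit:
servo_tool --pt "-0.35 -0.1 0.5 0 0 0 0.5" --pt "-0.35 -0.1 2 0 0 0 0.5" --pt "-0.35 -0.1 3.8 0 0 0 0.5" --pt "-0.35 -0.1 5.5 0 0 0 0.5" --pt "-0.35 -0.1 6.5 0 0 0 0.5" --pt "-0.35 -0.1 6.8 0 0 0 0.5" --pt "-0.35 -0.1 6.8 0 0 0 0.5" --pt "-0.35 -0.1 6.8 0 0 0 0.5"

```text
time: 8.85
ee_pos: [0.4876, -0.2519, 0.1512]
tcp_rot: [0.001, 0.629, 0.777, -0.0]
force: [0.6, -0.1, -9.7]
gripper_width: 0.0191
grasp_force: 70.1
```

```bash
python3 - <<'E'
from h import *
go(.487,-.2505,.117,12.0)
S=capture("side");T=capture("top")
k=6
A=S["image"][85:175,245:345];B=T["image"][145:275,380:480]
m=np.hstack([cv2.resize(A,None,fx=4.3,fy=4.3,interpolation=3)[:387],cv2.resize(B[:106],None,fx=3.65,fy=3.65,interpolation=3)[:387]])
cv2.imwrite("pics/over2.png",np.clip(m.astype(float)*2.2,0,255).astype(np.uint8));print(m.shape)
E
```

```text
t 8.85 p [ 0.4876 -0.2519  0.1512] yaw 11.98 F [ 0.6 -0.1 -9.7] w 0.0191 gf 70.1 j [-0.7   0.16  1.75  0.    1.22 -0.91]
shift cm [ 0.15 -0.03  3.42] rot [ 0.001  0.001 -0.   ]
(387, 795, 3)
```

View pics/over2.png

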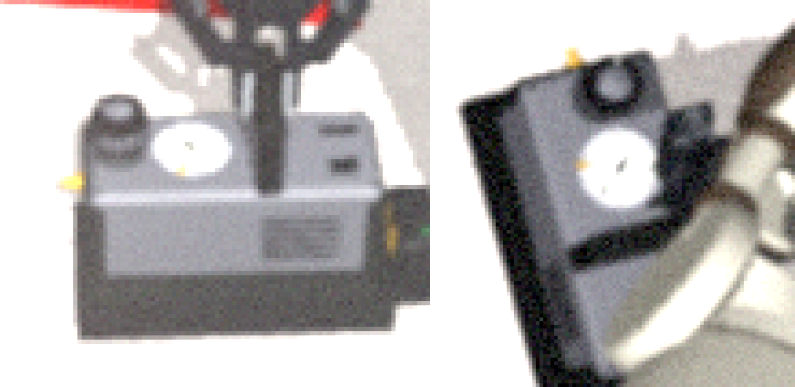

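The case is just above the tray, with its top +y edge in the side view from about (265,130) to (333,130). I'll re-measure with the gauge and that edge.

```bash
cat >> h.py <<'E'
def gauge(c,u,v,r):
    i=c["image"];x,y=int(u-r),int(v-r);g=i[y:y+2*r,x:x+2*r].min(2);k=(g>110).astype(np.uint8)
    k=cv2.morphologyEx(k,cv2.MORPH_CLOSE,np.ones((5,5)))
    n,l,st,ce=cv2.connectedComponentsWithStats(k);j=l[r,r] or 1+st[1:,4].argmax()
    cs=max(cv2.findContours((l==j).astype(np.uint8),0,2)[0],key=cv2.contourArea);e=cv2.fitEllipse(cs);return np.array(e[0])+[x,y]
E
python3 - <<'E'
from h import *
S=capture("side");T=capture("top")
a=np.radians(12);X=np.array([np.cos(a),np.sin(a)]);Y=np.array([-X[1],X[0]]);D=np.array([.508,-.245]);M=np.c_[X,Y]
p=Rt()[0];zb=p[2]-.109
gs=gauge(S,245+190/4.3,85+150/4.3,11);gt=gauge(T,380+(618-430)/3.65,145+167/3.65,13)
P,e=tri(T,gt,S,gs);print("gauge px",gs,gt,P,e,"zexp",zb+.085)
for n,q in(("tri",P),("top",onz(T,*gt,zb+.085)),("side",onz(S,*gs,zb+.085))):print(n,"origin-dock XY mm",((q[:2]-.0285*X-D)@M*1e3).round(1))
K=onz(T,380+(611-430)/3.65,145+87/3.65,zb+.12);print("knob top",((K[:2]-.078*X-D)@M*1e3).round(1))
l=edge(S["image"],(264.8,130.3),(333.4,129.9),3)
for u in(270,300,330):
    v=l[0][1]+(u-l[0][0])*l[1][1]/l[1][0];q=onz(S,u,v,zb+.08)[:2];print("edge v",round(float(v),1),((q-D)@M*1e3).round(1),"want Y 49")
# initial-scene check of the same estimators
a=np.radians(-10.1);X=np.array([np.cos(a),np.sin(a)]);M=np.c_[X,[-X[1],X[0]]];C=np.array([.5256,.2353])
T0=dict(T,image=cv2.imread("pics/top0.png"));S0=dict(S,image=cv2.imread("pics/side0.png"))
gt=gauge(T0,235.5,190.8,14);gs=gauge(S0,249.7,255.7,14);P,e=tri(T,gt,S,gs)
for n,q in(("tri0",P),("top0",onz(T,*gt,.085)),("side0",onz(S,*gs,.085))):print(n,((q[:2]-.0285*X-C)@M*1e3).round(1),q[2])
E
```

```text
gauge px [287.89099598 117.20962906] [431.28363132 191.05771923] [ 0.53769413 -0.23452565  0.13196101] 0.0072007216673561775 zexp 0.1267430890565581
tri origin-dock XY mm [2.7 4.1]
top origin-dock XY mm [-0.3  3. ]
side origin-dock XY mm [ 5.8 -4. ]
knob top [-2.5  5.1]
edge v 132.1 [88.8 56.2] want Y 49
edge v 131.4 [ 2.3 56.5] want Y 49
edge v 130.6 [-84.8  56.6] want Y 49
tri0 [4.4 4. ] 0.08094315910378497
top0 [3.7 3.3] 0.08499999999999996
side0 [3.1 6.6] 0.08499999999999996
```

```bash
python3 - <<'E'
from h import *
a=np.radians(12);X=np.array([np.cos(a),np.sin(a)]);Y=np.array([-X[1],X[0]]);D=np.array([.508,-.245])
zb=Rt()[0][2]-.109
for n in("side","top"):
    c=capture(n);g=cv2.GaussianBlur(c["image"].max(2).astype(float),(0,0),.6)
    def prof(y,xs,z):
        q=np.array([proj(c,[*(D+x*X+y*Y),z]) for x in xs]);return map_coordinates(g,[q[:,1],q[:,0]],order=1).mean()
    ys=np.arange(.030,.076,.002)
    for nm,z in(("case bottom",zb),("case top",zb+.08),("rim",.03),("base",0)):
        print(n,nm,[(int(round(y*1e3)),int(prof(y,np.linspace(.0,.08,25),z))) for y in ys])
E
```

```text
side case bottom [(30, 77), (32, 76), (34, 73), (36, 69), (38, 64), (40, 59), (42, 54), (44, 50), (46, 48), (48, 47), (50, 46), (52, 46), (54, 46), (56, 46), (58, 46), (60, 46), (62, 45), (64, 45), (66, 45), (68, 45), (70, 45), (72, 45), (74, 45)]
side case top [(30, 89), (32, 87), (34, 85), (36, 85), (38, 86), (40, 88), (42, 91), (44, 95), (46, 99), (48, 103), (50, 105), (52, 104), (54, 102), (56, 97), (58, 92), (60, 87), (62, 83), (64, 81), (66, 80), (68, 79), (70, 79), (72, 79), (74, 79)]
side rim [(30, 52), (32, 49), (34, 47), (36, 46), (38, 46), (40, 46), (42, 46), (44, 46), (46, 46), (48, 46), (50, 45), (52, 45), (54, 45), (56, 45), (58, 45), (60, 45), (62, 45), (64, 45), (66, 45), (68, 45), (70, 45), (72, 45), (74, 45)]
side base [(30, 45), (32, 45), (34, 45), (36, 45), (38, 45), (40, 45), (42, 45), (44, 45), (46, 45), (48, 46), (50, 47), (52, 51), (54, 57), (56, 68), (58, 82), (60, 98), (62, 112), (64, 125), (66, 134), (68, 139), (70, 142), (72, 143), (74, 143)]
top case bottom [(30, 49), (32, 47), (34, 46), (36, 46), (38, 45), (40, 44), (42, 42), (44, 36), (46, 28), (48, 19)
[... 166 characters left out ...]
, (34, 71), (36, 71), (38, 71), (40, 72), (42, 73), (44, 74), (46, 73), (48, 70), (50, 63), (52, 55), (54, 50), (56, 47), (58, 47), (60, 46), (62, 45), (64, 44), (66, 42), (68, 35), (70, 26), (72, 18), (74, 13)]
top rim [(30, 46), (32, 46), (34, 45), (36, 45), (38, 43), (40, 38), (42, 30), (44, 21), (46, 15), (48, 13), (50, 12), (52, 12), (54, 13), (56, 13), (58, 12), (60, 13), (62, 20), (64, 38), (66, 65), (68, 94), (70, 118), (72, 131), (74, 136)]
top base [(30, 41), (32, 35), (34, 26), (36, 18), (38, 14), (40, 12), (42, 13), (44, 12), (46, 13), (48, 13), (50, 12), (52, 14), (54, 22), (56, 41), (58, 68), (60, 97), (62, 119), (64, 131), (66, 137), (68, 138), (70, 138), (72, 138), (74, 138)]
```

Image and robot estimates bracket the case within about 2 mm of centre in Y and about 1 mm in X, against 5 mm of slack. Lowering gently.

Emit:
servo_tool --pt "0 0 0.5 0 0 0 0.5" --pt "0 0 1.1 0 0 0 0.5" --pt "0 0 1.7 0 0 0 0.5" --pt "0 0 2.2 0 0 0 0.5" --pt "0 0 2.5 0 0 0 0.5" --pt "0 0 2.5 0 0 0 0.5" --pt "0 0 2.5 0 0 0 0.5"

```text
time: 10.02
ee_pos: [0.4872, -0.2517, 0.1256]
tcp_rot: [0.0, 0.63, 0.777, -0.0]
force: [0.4, -1.0, -10.0]
gripper_width: 0.0189
grasp_force: 70.1
```

Emit:
servo_tool --pt "0 0 0.2 0 0 0 0.5" --pt "0 0 0.4 0 0 0 0.5" --pt "0 0 0.6 0 0 0 0.5" --pt "0 0 0.7 0 0 0 0.5" --pt "0 0 0.8 0 0 0 0.5" --pt "0 0 0.85 0 0 0 0.5" --pt "0 0 0.85 0 0 0 0.5"

```text
time: 10.9
ee_pos: [0.4871, -0.2515, 0.1168]
tcp_rot: [0.0, 0.629, 0.777, 0.0]
force: [-0.1, 0.2, -8.9]
gripper_width: 0.0191
grasp_force: 70.1
```

Emit:
servo_tool --pt "0 0 0.05 0 0 0 0.5" --pt "0 0 0.1 0 0 0 0.5" --pt "0 0 0.15 0 0 0 0.5" --pt "0 0 0.15 0 0 0 0.5"

```text
time: 11.4
ee_pos: [0.4872, -0.2517, 0.1167]
tcp_rot: [0.0, 0.629, 0.777, -0.0]
force: [-6.1, 1.7, 2.3]
gripper_width: 0.0188
grasp_force: 71.9
```

It is seated: the load has come off the wrist at z = 0.1167, as expected. Releasing and rising.

Emit:
servo_tool --pt "0 0 0.05 0 0 0 2.2" --pt "0 0 0.05 0 0 0 3.5" --pt "0 0 0.05 0 0 0 6" --pt "0 0 0.0 0 0 0 8.5" --pt "0 0 -0.5 0 0 0 8.5" --pt "0 0 -3 0 0 0 8.5" --pt "0 0 -8 0 0 0 8.5" --pt "0 0 -12 0 0 0 8.5" --pt "-15 0 -12 0 0 0 8.5" --pt "-15 0 -12 0 0 0 8.5"

```text
time: 12.65
ee_pos: [0.5139, -0.3752, 0.2372]
tcp_rot: [0.002, 0.629, 0.777, -0.0]
force: [0.7, -0.2, 1.0]
gripper_width: 0.085
grasp_force: 0.0
```

```bash
python3 - <<'E'
from h import *
go(.55,-.23,.25,12.0)
S=capture("side");T=capture("top")
cv2.imwrite("pics/t_dock.png",T["image"]);cv2.imwrite("pics/s_dock.png",S["image"])
A=S["image"][100:170,250:350];B=T["image"][145:275,380:480]
m=np.hstack([cv2.resize(A,None,fx=3.9,fy=3.9,interpolation=3),np.zeros((273,10,3),np.uint8)]);b=cv2.resize(B,None,fx=4,fy=4,interpolation=3)
m=cv2.copyMakeBorder(m,0,b.shape[0]-m.shape[0],0,0,0);m=np.hstack([m,b])
cv2.imwrite("pics/docked.png",np.clip(m.astype(float)*2,0,255).astype(np.uint8));print(m.shape)
E
```

```text
t 12.65 p [ 0.5139 -0.3752  0.2372] yaw 12.05 F [ 0.7 -0.2  1. ] w 0.085 gf 0.0 j [-0.82  0.31  1.41  0.    1.42 -1.03]
shift cm [13.45  6.56 -1.3 ] rot [0.002 0.003 0.001]
(520, 800, 3)
```

View pics/docked.png

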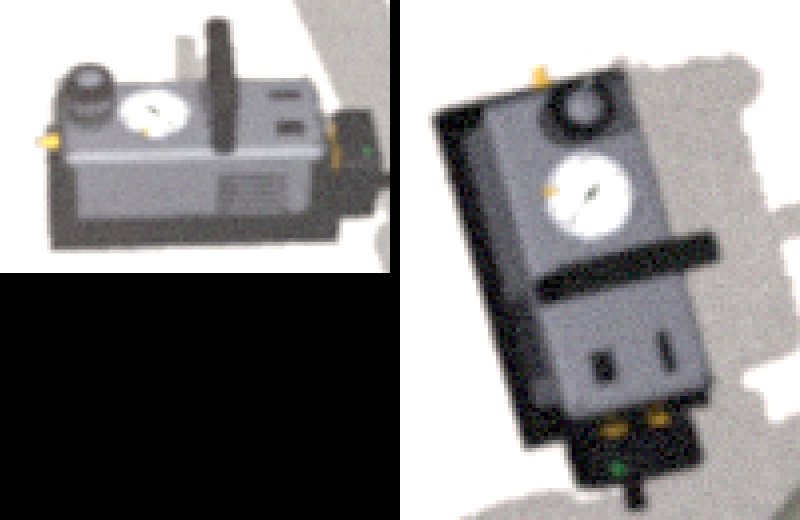

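It is docked level with its contacts at the post. In the top view the gauge centre is at about (427.5,194), the marker at (417,192.5), and the needle points to the lower left (422,200). Now to measure the needle and marker angles.

```bash
cat >> h.py <<'E'
def dial(name,ctr,zg,n=6,plot=None):
    "average n pictures, rectify the dial plane to world axes (0.25 mm/px; right=+x, down=-y), report angles clockwise from +x"
    cs=[capture(name) for _ in range(n)];c=cs[0];im=np.mean([k["image"] for k in cs],0).astype(np.float32)
    g=np.arange(-.034,.0341,.00025);U=np.array([[proj(c,[ctr[0]+a,ctr[1]-b,zg]) for a in g] for b in g]).astype(np.float32)
    w=cv2.remap(im,U[...,0],U[...,1],cv2.INTER_CUBIC);w=np.clip(w,0,255)
    mn,mx=w.min(2),w.max(2);return c,w,mn,mx-mn
E
python3 - <<'E'
from h import *
a=np.radians(12);X=np.array([np.cos(a),np.sin(a)])
T=capture("top")
gt=gauge(T,427.5,194,13);G=onz(T,*gt,.093);K=onz(T,380+(583-400)/4,145+106/4,.128)
print("gauge",gt,G,"knob",K,"g->k",np.linalg.norm(K[:2]-G[:2]),np.degrees(np.arctan2(*(K-G)[[1,0]])))
c,w,mn,sat=dial("top",G[:2],.093)
cv2.imwrite("pics/dialt.png",w)
# dial disc, from bright mask
m=(mn>120).astype(np.uint8);m=cv2.morphologyEx(m,cv2.MORPH_CLOSE,np.ones((25,25)))
l,st=cv2.connectedComponentsWithStats(m)[1:3];j=l[136,136]
e=cv2.fitEllipse(max(cv2.findContours((l==j).astype(np.uint8),0,2)[0],key=cv2.contourArea));print("disc",e)
yy,xx=np.mgrid[:w.shape[0],:w.shape[1]];r=np.hypot(xx-e[0][0],yy-e[0][1])*.25
b=(sat>60)&(r<32)&(r>15);bx,by=(xx[b]*sat[b]).sum()/sat[b].sum(),(yy[b]*sat[b]).sum()/sat[b].sum()
print("marker ang",np.degrees(np.arctan2(by-e[0][1],bx-e[0][0])),b.sum(),np.hypot(bx-e[0][0],by-e[0][1])*.25)
th=np.radians(np.arange(0,360,5));
for R0,R1 in((4,10),(10,18)):
    P=[map_coordinates(mn,[e[0][1]+np.outer(np.linspace(R0,R1,20)/.25,np.sin(th)),e[0][0]+np.outer(np.linspace(R0,R1,20)/.25,np.cos(th))],order=1).mean(0)][0]
    print(R0,R1,dict(zip(range(0,360,5),P.astype(int).tolist())))
E
```

```text
gauge [426.92063427 193.38031292] [ 0.53540892 -0.23625447  0.093     ] knob [ 0.58225038 -0.22591143  0.128     ] g->k 0.047969787797836574 12.451649832073292
disc ((134.65213012695312, 137.04437255859375), (185.11024475097656, 190.6863555908203), 91.05616760253906)
marker ang nan 0 nan
4 10 {0: 129, 5: 125, 10: 120, 15: 114, 20: 109, 25: 103, 30: 98, 35: 96, 40: 96, 45: 98, 50: 102, 55: 108, 60: 114, 65: 120, 70: 125, 75: 129, 80: 133, 85: 136, 90: 137, 95: 138, 100: 139, 105: 140, 110: 141, 115: 142, 120: 142, 125: 143, 130: 144, 135: 145, 140: 146, 145: 147, 150: 147, 155: 148, 160: 147, 165: 147, 170: 146, 175: 145, 180: 143, 185: 141, 190: 138, 195: 134, 200: 130, 205: 125, 210: 121, 215: 118, 220: 116, 225: 117, 230: 119, 235: 123, 240: 127, 245: 131, 250: 135, 255: 137, 260: 138, 265: 140, 270: 141, 275: 142, 280: 142, 285: 143, 290: 143, 295: 143, 300: 144, 305: 144, 310: 144, 315: 144, 320: 144, 325: 143, 330: 142, 335: 140, 340: 138, 345: 136, 350: 134, 355: 132}
10 18 {0: 148, 5: 149, 10: 149, 15: 148, 20: 146, 25: 143, 30: 140, 35: 139, 40: 137, 45: 136, 50: 137, 55: 140, 60: 143, 65: 146, 70: 147, 75: 146, 80: 145, 85: 145, 90: 145, 95: 145, 100: 146, 105: 146, 110: 145, 115: 142, 120: 140, 125: 140, 130: 143, 135: 146, 140: 148, 145: 150, 150: 151, 155: 152, 160: 151, 165: 151, 170: 150, 175: 150, 180: 150, 185: 149, 190: 150, 195: 149, 200: 147, 205: 140, 210: 131, 215: 120, 220: 116, 225: 122, 230: 131, 235: 140, 240: 146, 245: 148, 250: 149, 255: 149, 260: 149, 265: 148, 270: 146, 275: 143, 280: 142, 285: 144, 290: 147, 295: 149, 300: 151, 305: 151, 310: 151, 315: 152, 320: 152, 325: 151, 330: 150, 335: 149, 340: 147, 345: 146, 350: 145, 355: 146}[ WARN:0@13.362] global loadsave.cpp:1063 imwrite_ Unsupported depth image for selected encoder is fallbacked to CV_8U.
<stdin>:13: RuntimeWarning: invalid value encountered in scalar divide
```

```bash
cat >> h.py <<'E'
def angles(name,G,zg):
    c,w,mn,sat=dial(name,G,zg)
    m=(mn>.8*np.percentile(mn,80)).astype(np.uint8);m=cv2.morphologyEx(m,cv2.MORPH_CLOSE,np.ones((25,25)));l=cv2.connectedComponents(m)[1];j=l[136,136]
    e=cv2.fitEllipse(max(cv2.findContours((l==j).astype(np.uint8),0,2)[0],key=cv2.contourArea));th=np.radians(np.arange(0,360,1.))
    w=cv2.cvtColor(np.uint8(w),cv2.COLOR_BGR2LAB).astype(float);B=w[...,2]
    def pr(I,a,b): q=np.linspace(a,b,30)/.25;return map_coordinates(I,[e[0][1]+np.outer(q,np.sin(th)),e[0][0]+np.outer(q,np.cos(th))],order=1).mean(0)
    def pk(P,i=None):
        i=P.argmax() if i is None else i;k=np.arange(i-14,i+15);v=P[k%360];v=np.clip(v-np.percentile(v,20),0,None);return (k*v).sum()/v.sum()
    N=-pr(mn,6,19);M=pr(B,19,28);n,mk=pk(N),pk(M);print(name,"disc",np.round(e[0],1),np.round(e[1],1),"needle",round(n,1),"marker",round(mk,1),"b*",M.max().round(),np.median(M).round(),"diff deg",round((mk-n)%360,1));return n,mk
E
python3 - <<'E'
from h import *
angles("top",[.5354,-.2362],.093)
S=capture("side");gs=gauge(S,250+153/3.9,100+113/3.9,9);G=onz(S,*gs,.093);print(gs,G)
angles("side",G[:2],.093)
E
```

```text
top disc [134.9 137. ] [193.6 199.6] needle 219.6 marker 277.5 b* 143.0 127.0 diff deg 57.9
[288.24177456 126.02972126] [ 0.54129344 -0.24248589  0.093     ]
side disc [118.5  95.3] [206.  213.8] needle 216.7 marker 95.3 b* 129.0 128.0 diff deg 238.7
```

The needle is 57.9° short of the marker, so the knob needs about 174°. The nearest mesh is 8 steps, 180°. Refining the knob position.

```bash
python3 - <<'E'
from h import *
T=cv2.imread("pics/t_dock.png");S=cv2.imread("pics/s_dock.png");ct=capture("top");cs=capture("side")
# grey cap disc on the dark knob: bright blob near the click
def cap(im,u,v,r,k=8):
    g=cv2.resize(im[int(v)-r:int(v)+r,int(u)-r:int(u)+r].max(2),None,fx=k,fy=k,interpolation=3)
    b=cv2.connectedComponentsWithStats((g<45 if r>6 else g<45).astype(np.uint8));j=1+b[2][1:,4].argmax();return b[3][j]/k-.5+.5/k+[int(u)-r,int(v)-r],b[2][j]
print(cap(T,425.7,171.5,8))
for z,nm in((.128,"cap"),(.118,"")):print(z,onz(ct,425.7,171.5,z))
print("tri",tri(ct,(425.7,171.5),cs,(273.1,120)))
go(.5835,-.227,.17,12)
E
```

```text
(array([424.5304878 , 171.57926829]), array([    0,     0,   128,   128, 10496], dtype=int32))
0.128 [ 0.5822534  -0.22579178  0.128     ]
0.118 [ 0.58447387 -0.22902414  0.118     ]
tri (array([ 0.58409506, -0.22789132,  0.12155592]), np.float64(0.0008023211595469791))
t 13.85 p [ 0.513  -0.3738  0.2352] yaw 11.97 F [ 0.1 -0.5 -0.3] w 0.0849 gf 0.0 j [-0.82  0.31  1.41  0.    1.42 -1.03]
shift cm [12.9   9.95  6.52] rot [-0.    -0.    -0.001]
```

Emit:
servo_tool --pt "4 3 0 0 0 0 8.5" --pt "8 6.2 0 0 0 0 8.5" --pt "12 9.3 1 0 0 0 8.5" --pt "12.85 10 3 0 0 0 8.5" --pt "12.85 10 6.5 0 0 0 8.5" --pt "12.85 10 9.5 0 0 0 8.5" --pt "12.85 10 12 0 0 0 8.5" --pt "12.85 10 13.3 0 0 0 8.5" --pt "12.85 10 13.3 0 0 0 8.5" --pt "12.85 10 13.3 0 0 0 8.5" --newtons 20

```text
time: 15.1
ee_pos: [0.5849, -0.228, 0.1036]
tcp_rot: [0.001, 0.63, 0.777, 0.0]
force: [-0.5, -0.6, 0.9]
gripper_width: 0.085
grasp_force: 0.0
```

```bash
python3 -c "
from h import *
go(.584,-.2275,.098,12)"
```

```text
t 15.1 p [ 0.5849 -0.228   0.1036] yaw 11.96 F [-0.5 -0.6  0.9] w 0.085 gf 0.0 j [-0.56  0.41  1.55 -0.    1.18 -0.77]
shift cm [ 0.07 -0.08  0.56] rot [ 0.002  0.002 -0.001]
```

Emit:
servo_tool --pt "0 0 0.5 0 0 0 6" --pt "0 0 0.5 0 0 0 4.6" --pt "0 0 0.5 0 0 0 4.2" --pt "0 0 0.5 0 0 0 3.9" --pt "0 0 0.5 0 0 0 3.6" --pt "0 0 0.5 0 0 0 3.6" --pt "0 0 0.5 0 0 0 3.6" --newtons 20

```text
time: 15.98
ee_pos: [0.5843, -0.2274, 0.0977]
tcp_rot: [0.0, 0.629, 0.777, 0.0]
force: [-1.3, 0.9, 2.8]
gripper_width: 0.0386
grasp_force: 20.0
```

Emit:
servo_tool --pt "0 0 0 0 0 0 6" --pt "0 0 0 0 0 -0.17 6" --pt "0 0 0 0 0 -0.35 6" --pt "0 0 0 0 0 -0.53 6" --pt "0 0 0 0 0 -0.71 6" --pt "0 0 0 0 0 -0.89 6" --pt "0 0 0 0 0 -1.07 6" --pt "0 0 0 0 0 -1.25 6" --pt "0 0 0 0 0 -1.42 6" --pt "0 0 0 0 0 -1.57 6"

```text
time: 17.23
ee_pos: [0.584, -0.2273, 0.0968]
tcp_rot: [-0.0, -0.106, 0.994, 0.0]
force: [0.4, -0.5, 0.2]
gripper_width: 0.06
grasp_force: 0.0
```

Emit:
servo_tool --pt "0 0 0 0 0 0 5" --pt "0 0 0 0 0 0 4.2" --pt "0 0 0 0 0 0 3.9" --pt "0 0 0 0 0 0 3.6" --pt "0 0 0 0 0 0 3.6" --pt "0 0 0 0 0 0 3.6" --newtons 20

```text
time: 17.98
ee_pos: [0.5841, -0.2271, 0.0972]
tcp_rot: [-0.0, -0.104, 0.995, 0.0]
force: [-0.0, 3.5, 1.5]
gripper_width: 0.0386
grasp_force: 20.0
```

Emit:
servo_tool --pt "0 0 0 0 0 0 3.4" --pt "0 0 -0.2 0 0 0 3.4" --pt "0 0 -0.4 0 0 0 3.4" --pt "0 0 -0.6 0 0 0 3.4" --pt "0 0 -0.8 0 0 0 3.4" --pt "0 0 -0.85 0 0 0 3.4" --pt "0 0 -0.85 0 0 0 3.4" --newtons 30

```text
time: 18.85
ee_pos: [0.5842, -0.2277, 0.106]
tcp_rot: [0.0, -0.104, 0.995, -0.0]
force: [-0.5, -0.7, -1.6]
gripper_width: 0.0382
grasp_force: 30.5
```

Emit:
servo_tool --pt "0 0 0 0 0 0.17 3.4" --pt "0 0 0 0 0 0.35 3.4" --pt "0 0 0 0 0 0.53 3.4" --pt "0 0 0 0 0 0.71 3.4" --pt "0 0 0 0 0 0.89 3.4" --pt "0 0 0 0 0 1.07 3.4" --pt "0 0 0 0 0 1.25 3.4" --pt "0 0 0 0 0 1.42 3.4" --pt "0 0 0 0 0 1.57 3.4" --pt "0 0 0 0 0 1.57 3.4"

```text
time: 20.1
ee_pos: [0.5843, -0.2275, 0.106]
tcp_rot: [0.0, 0.629, 0.778, -0.0]
force: [0.3, -0.3, -0.5]
gripper_width: 0.0384
grasp_force: 30.6
```

Emit:
servo_tool --pt "0 0 0 0 0 0.17 3.4" --pt "0 0 0 0 0 0.35 3.4" --pt "0 0 0 0 0 0.53 3.4" --pt "0 0 0 0 0 0.71 3.4" --pt "0 0 0 0 0 0.89 3.4" --pt "0 0 0 0 0 1.07 3.4" --pt "0 0 0 0 0 1.25 3.4" --pt "0 0 0 0 0 1.42 3.4" --pt "0 0 0 0 0 1.57 3.4" --pt "0 0 0 0 0 1.57 3.4"

```text
time: 21.35
ee_pos: [0.5844, -0.2276, 0.106]
tcp_rot: [0.0, 0.994, 0.107, 0.0]
force: [1.5, 0.2, -3.1]
gripper_width: 0.0382
grasp_force: 30.6
```

```bash
python3 -c "
from h import *
go(.584,-.2275,.106,-78)
print(Rt()[2]['torque'])"
```

```text
t 21.35 p [ 0.5844 -0.2276  0.106 ] yaw -77.76 F [ 1.5  0.2 -3.1] w 0.0382 gf 30.6 j [-0.56  0.41  1.55 -0.    1.18  0.79]
shift cm [-0.04 -0.02  0.  ] rot [ 0.001 -0.001  0.004]
[-0.1438158  -0.13408405  0.01707976]
```

Rotated 180°. Now I'll release, rise and clear the view to check the needle.

Emit:
servo_tool --pt "0 0 0 0 0 0 4.4" --pt "0 0 0 0 0 0 6" --pt "0 0 0 0 0 0 7" --pt "0 0 -3 0 0 0 7" --pt "0 0 -7 0 0 0 7" --pt "0 4 -11 0 0 0 5" --pt "0 10 -11 0 0 0 3" --pt "0 15 -11 0 0 0 0" --pt "0 17 -11 0 0 0 0" --pt "0 17 -11 0 0 0 0"

```text
time: 22.6
ee_pos: [0.6192, -0.3949, 0.2151]
tcp_rot: [-0.0, 0.995, 0.104, -0.0]
force: [0.1, 1.0, -0.3]
gripper_width: 0.0002
grasp_force: 0.0
```

```bash
python3 - <<'E'
from h import *
T=capture("top");gt=gauge(T,427.5,194,13);G=onz(T,*gt,.093);print(gt,G)
angles("top",[.5351,-.2365],.093)
go(.584,-.2275,.16)
cv2.imwrite("pics/wound.png",np.clip(cv2.resize(T["image"][155:215,395:465],None,fx=8,fy=8,interpolation=3)*1.6,0,255).astype(np.uint8))
E
```

```text
[427.76932907 193.26011467] [ 0.53565158 -0.23836157  0.093     ]
top disc [139.  142.9] [192.1 201.1] needle 280.2 marker 277.2 b* 143.0 127.0 diff deg 357.0
t 22.95 p [ 0.6198 -0.3926  0.2161] yaw -77.91 F [ 0.8 -1.1 -0.3] w 0.0002 gf 0.0 j [-0.73  0.58  1.09  0.    1.47  0.63]
shift cm [ -0.04 -16.89   5.61] rot [ 0. -0.  0.]
```

View pics/wound.png

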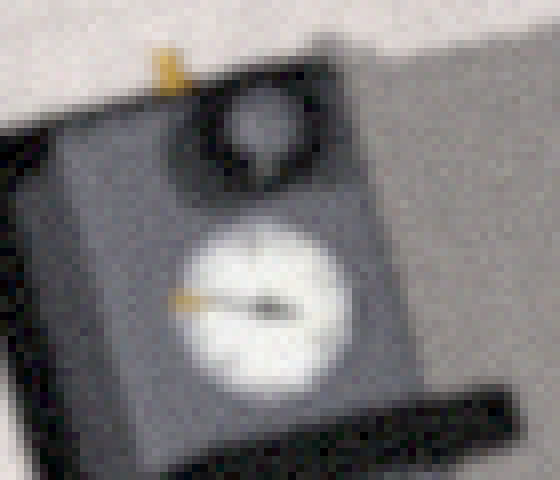

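The needle, from hub (268,308) to about (205,299) in the crop, points almost at the brass tab at (185,300), perhaps slightly past it. One mesh step is 7.5° at the needle, so I'll measure the miss with a line fit in both views.

```bash
cat >> h.py <<'E'
def miss(name,G,n,mk0,rn=13,nd0=None):
    nd0=mk0 if nd0 is None else nd0
    c,w,mn,_=dial(name,G,.093,n);b=cv2.cvtColor(np.float32(w/255),cv2.COLOR_BGR2LAB)[...,2].astype(float)
    yy,xx=np.mgrid[:w.shape[0],:w.shape[1]]*.25-34.;xy=np.stack([xx,yy],-1)
    ctr=np.zeros(2);d=np.radians(nd0);d=np.array([np.cos(d),np.sin(d)])
    for _ in range(8):
        q=xy-ctr;r=np.hypot(*np.moveaxis(q,-1,0));off=np.abs(q@[-d[1],d[0]])
        k=(r<rn)&(off<4);W=np.where(k,np.clip(np.percentile(mn[r<rn],75)-mn-4,0,None),0)
        m=(W[...,None]*xy).sum((0,1))/W.sum();e=(xy-m)[k];Cv=(W[k][:,None]*e).T@e;v=np.linalg.eigh(Cv)[1][:,1];d=v*np.sign(v@d);ctr=m-d*(m@d)
    a=np.radians(mk0);r=np.hypot(xx,yy);q=np.abs((np.degrees(np.arctan2(yy,xx))-mk0+180)%360-180)<22
    k=q&(r>17)&(r<31);B=np.where(k,np.clip(b-np.median(b[r<15])-4,0,None),0);mk=(B[...,None]*xy).sum((0,1))/B.sum()
    h=(mk-m);perp=h@[-d[1],d[0]];print(name,"needle dir",np.degrees(np.arctan2(d[1],d[0]))%360,"line pt",m.round(1),"marker",mk.round(1),"bmax",b[k].max().round(1),"miss(+ = needle short) deg",round(np.degrees(np.arctan2(perp,np.linalg.norm(mk))),2))
E
python3 - <<'E'
from h import *
for rn in(10,13,16):miss("top",[.5356,-.2380],5,277,rn)
S=capture("side");i=S["image"][115:140,270:305]
g=gauge(S,288.5,128,9);G=onz(S,*g,.093);print(g,G)
lab=cv2.cvtColor(S["image"],cv2.COLOR_BGR2LAB)[115:145,268:308,2];y,x=np.unravel_index(lab.argmax(),lab.shape);print("brass px",x+268,y+115,lab.max(),onz(S,x+268,y+115,.093))
P=onz(S,x+268,y+115,.093);print(np.degrees(np.arctan2(-(P-G)[1],(P-G)[0])))
miss("side",G[:2],5,277)
E
```

```text
top needle dir 278.4094006852898 line pt [0.4 1. ] marker [  3.3 -23.7] bmax 18.8 miss(+ = needle short) deg -1.87
top needle dir 278.97558462322314 line pt [0.5 0.6] marker [  3.2 -23.8] bmax 18.8 miss(+ = needle short) deg -2.6
top needle dir 279.7160800116158 line pt [ 0.7 -0.5] marker [  3.2 -23.7] bmax 19.2 miss(+ = needle short) deg -3.32
[290.9930687  125.64341068] [ 0.53339629 -0.24567733  0.093     ]
brass px 287 133 142 [ 0.53974718 -0.20976513  0.093     ]
-79.97122639703213
side needle dir 295.64564865934636 line pt [ 2.4 -3.7] marker [  6.8 -29. ] bmax 12.4 miss(+ = needle short) deg -13.09
```

The needle is within about 2–3° of the marker. One step back would leave it about 5° short, so this is the nearest mesh. Now I'll press the cap with shut fingers.

Emit:
servo_tool --pt "0 -4 0 0 0 0 0" --pt "0 -9 0 0 0 0 0" --pt "0 -14 0 0 0 0 0" --pt "0 -16.5 1.5 0 0 0 0" --pt "0 -16.9 4 0 0 0 0" --pt "0 -16.9 6 0 0 0 0" --pt "0 -16.9 6.5 0 0 0 0" --pt "0 -16.9 6.5 0 0 0 0"

```text
time: 25.0
ee_pos: [0.5844, -0.2289, 0.1508]
tcp_rot: [-0.0, 0.995, 0.104, -0.0]
force: [0.9, 0.5, -0.4]
gripper_width: 0.0003
grasp_force: 0.0
```

```bash
python3 -c "
from h import *
go(.5843,-.2275,.139)"
```

```text
t 25.0 p [ 0.5844 -0.2289  0.1508] yaw -78.02 F [ 0.9  0.5 -0.4] w 0.0003 gf 0.0 j [-0.57  0.36  1.52 -0.    1.26  0.8 ]
shift cm [ 0.02 -0.14  1.18] rot [-0.  0.  0.]
```

Emit:
servo_tool --pt "0 -0.12 0.6 0 0 0 0" --pt "0 -0.12 1.0 0 0 0 0" --pt "0 -0.12 1.3 0 0 0 0" --pt "0 -0.12 1.5 0 0 0 0" --pt "0 -0.12 1.7 0 0 0 0" --pt "0 -0.12 1.85 0 0 0 0" --pt "0 -0.12 1.85 0 0 0 0"

```text
time: 25.88
ee_pos: [0.5842, -0.2271, 0.1322]
tcp_rot: [0.0, 0.995, 0.105, 0.0]
force: [-0.0, -0.2, -0.4]
gripper_width: 0.0005
grasp_force: 0.1
```

Emit:
servo_tool --pt "0 0 0.1 0 0 0 0" --pt "0 0 0.2 0 0 0 0" --pt "0 0 0.3 0 0 0 0" --pt "0 0 0.35 0 0 0 0" --pt "0 0 0.35 0 0 0 0"

```text
time: 26.5
ee_pos: [0.5842, -0.2272, 0.1289]
tcp_rot: [0.0, 0.995, 0.105, 0.0]
force: [-0.3, 0.0, 1.6]
gripper_width: -0.0003
grasp_force: 1.0
```

Emit:
servo_tool --pt "0 0 0.1 0 0 0 0" --pt "0 0 0.15 0 0 0 0" --pt "0 0 0.2 0 0 0 0" --pt "0 0 0.2 0 0 0 0"

```text
time: 27.0
ee_pos: [0.5847, -0.2274, 0.1286]
tcp_rot: [0.001, 0.994, 0.105, 0.001]
force: [-2.7, 2.0, 9.5]
gripper_width: 0.0002
grasp_force: 4.8
```

Emit:
servo_tool --pt "0 0 0.05 0 0 0 0" --pt "0 0 0.1 0 0 0 0" --pt "0 0 0.1 0 0 0 0" --pt "0 0 0.1 0 0 0 0"

```text
time: 27.5
ee_pos: [0.5851, -0.2276, 0.1285]
tcp_rot: [0.001, 0.994, 0.105, 0.001]
force: [-3.2, 1.2, 12.9]
gripper_width: 0.0
grasp_force: 6.4
```

There is a firm stop at z = 0.1285 (home is 0.129) with 13 N, so the knob is down. Retracting and verifying.

Emit:
servo_tool --pt "0 0 -0.2 0 0 0 0" --pt "0 0 -1 0 0 0 0" --pt "0 0 -5 0 0 0 0" --pt "0 0 -9 0 0 0 0" --pt "0 5 -11 0 0 0 0" --pt "0 11 -11 0 0 0 0" --pt "0 17 -11 0 0 0 0" --pt "0 17 -11 0 0 0 0"

```text
time: 28.5
ee_pos: [0.6182, -0.3974, 0.2327]
tcp_rot: [-0.001, 0.995, 0.102, -0.001]
force: [-0.0, 0.4, -0.4]
gripper_width: -0.0002
grasp_force: 0.0
```

```bash
python3 - <<'E'
from h import *
for rn in(10,13,16):miss("top",[.5356,-.2380],4,277,rn)
T=capture("top");S=capture("side");f=lambda i,x,y,w,h,k:cv2.resize(i[y:y+h,x:x+w],None,fx=k,fy=k,interpolation=3)
print(Rt()[0])
m=np.hstack([f(T["image"],385,150,80,120,5),f(S["image"],250,90,100,150,4)]);cv2.imwrite("pics/final.png",np.clip(m.astype(float)*1.7,0,255).astype(np.uint8))
E
```

```text
top needle dir 278.7028269816328 line pt [0.4 1.1] marker [  3.3 -23.7] bmax 18.1 miss(+ = needle short) deg -2.22
top needle dir 279.32936160567016 line pt [0.5 0.5] marker [  3.2 -23.8] bmax 19.0 miss(+ = needle short) deg -3.0
top needle dir 279.625767233794 line pt [ 0.7 -0.5] marker [  3.2 -23.6] bmax 18.9 miss(+ = needle short) deg -3.37
[ 0.61952678 -0.39322644  0.23591311]
```

View pics/final.png

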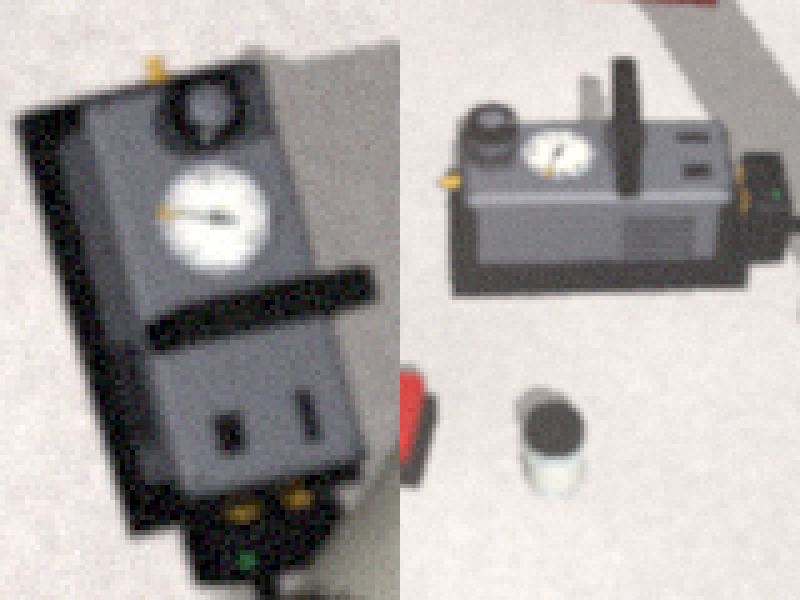

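The knob is down and the compressor is square in the dock. To choose between 8 steps and 7 with certainty, one more measurement: both views, a linear colour weight and the proper centre.

```bash
python3 - <<'E'
from h import *
S=capture("side");G=onz(S,289.5,128.75,.093)
print("side G",G)
for name,C in(("top",np.array([.5358,-.2382])),("side",G[:2])):
    c,w,mn,_=dial(name,C,.093,12)
    yy,xx=np.mgrid[:w.shape[0],:w.shape[1]]*.25-34.
    rb=w[...,2].astype(float)-w[...,0]
    # dial centre by area centroid of white disc, marker by R-B
    m=(mn>.72*np.percentile(mn,85)).astype(np.uint8);m=cv2.morphologyEx(m,cv2.MORPH_CLOSE,np.ones((31,31)));l=cv2.connectedComponents(m)[1]
    e=cv2.fitEllipse(cv2.convexHull(max(cv2.findContours((l==l[136,136]).astype(np.uint8),0,2)[0],key=cv2.contourArea)));cc=np.array(e[0])*.25-34
    bg=np.median(rb[np.hypot(xx-cc[0],yy-cc[1])<15]);k=(np.hypot(xx-cc[0],yy-cc[1])>16)&(np.hypot(xx-cc[0],yy-cc[1])<32)&(np.abs((np.degrees(np.arctan2(yy-cc[1],xx-cc[0]))-277+180)%360-180)<25)
    B=np.where(k,np.clip(rb-bg-8,0,None),0);mk=np.array([(B*xx).sum(),(B*yy).sum()])/B.sum()
    print(name,"centre",cc.round(2),"axes",np.array(e[1])*.25,"marker",mk.round(2),"ang",np.degrees(np.arctan2(*(mk-cc)[::-1]))%360)
    # needle: transverse dip centre at several radii both sides of the hub
    pts=[]
    for r in(-9,-7,-5,-3,0,3,6,9,12,15,18):
        d=np.radians(279);u=np.array([np.cos(d),np.sin(d)]);n=np.array([-u[1],u[0]]);t=np.arange(-6,6.01,.25);q=(cc+r*u+t[:,None]*n+34)/.25
        v=map_coordinates(mn,[q[:,1],q[:,0]],order=1);wt=np.clip(np.median(v)-v-.35*(np.median(v)-v.min()),0,None);pts.append((r,round(float((wt*t).sum()/wt.sum()),2),int(np.median(v)-v.min())))
    print("  r, offset(+ = clockwise of 279 line), depth",pts)
    h=(mk-cc);print("  marker r",h@u,"offset",h@n)
E
```

```text
side G [ 0.53553254 -0.23046146  0.093     ]
top centre [-0.05 -0.36] axes [50.8281517  52.34435654] marker [  2.99 -23.8 ] ang 277.39569895454935
  r, offset(+ = clockwise of 279 line), depth [(-9, 0.29, 16), (-7, 0.36, 21), (-5, 0.46, 27), (-3, 0.56, 32), (0, 0.54, 33), (3, 0.34, 24), (6, 0.12, 17), (9, 0.28, 17), (12, 0.64, 16), (15, 0.65, 18), (18, 0.04, 21)]
  marker r 23.62470027653808 offset -0.6616724625773317
side centre [1.85 4.23] axes [53.6493454  60.66286087] marker [  5.01 -19.16] ang 277.7068677366217
  r, offset(+ = clockwise of 279 line), depth [(-9, 0.55, 13), (-7, 0.7, 15), (-5, 0.79, 19), (-3, 0.75, 21), (0, 0.58, 22), (3, 0.64, 17), (6, 0.95, 13), (9, 0.88, 12), (12, 0.76, 12), (15, 0.37, 13), (18, 0.21, 17)]
  marker r 23.591178466790815 offset -0.5325295354930403
```

Both views agree: the needle is about 2–3° past the marker, where one step less would be about 5° short. This is the nearest lockable setting, so I'm handing in.

```bash
python3 -c "
from station import bot
print(bot.finish_job())"
```

```text
the job is handed in; nothing more can be done
None
```

The compressor is docked squarely with its contacts at the post, and its knob was wound 180° clockwise and locked down, leaving the needle about 2–3° past the marker (nearest lockable setting); handed in, no verdict shown.

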